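# Sort the small labware after an experiment

### The job

Tidy away the five small items on the lab bench: lay both stir bars flat on the bottom of the round steel dish, stand the slim vial in the small bay and the wide jar in the large bay of the two-bay tray, and set the blue bottle cap, the way up it is now, flat on the floor of the undivided square tray. Leave the amber bottle and the white bottle at the edges where they stand.

Things in the scene. Friction and masses are not known exactly. Their poses are not given: they have to be found in the camera images.
- long_bar: Long magnetic stir bar: loose white plastic octagonal rod lying on the bench, 60 mm long (64 mm over its end nubs), 14 mm across its flats, about 30 g. Origin at its centre, 7 mm above the surface it lies on; x runs along its length. Its flats keep it from rolling freely.
- short_bar: Short magnetic stir bar: like the long one but 36 mm long (40 mm over its end nubs), 14 mm across its flats, about 20 g. Origin at its centre, 7 mm above the surface it lies on; x runs along its length. The bars do not attract steel or each other.
- slim_vial: Slim amber glass vial with a black screw cap that stays on, loose, standing upright: 26 mm in diameter, 66 mm tall; the topmost 14 mm is the cap, 25 mm in diameter, and the glass tapers in over the 8 mm below it to 20 mm, so grip the straight body below 44 mm. About 35 g. Origin at the centre of its underside, z up along its axis.
- wide_jar: Wide low amber glass jar with a black screw cap that stays on, loose, standing upright: 40 mm in diameter, 45 mm tall; the topmost 18 mm is the cap, also 40 mm in diameter, and the glass between 19 and 27 mm tapers in to 32 mm: grip it by the cap. About 60 g. Origin at the centre of its underside, z up along its axis.
- bottle_cap: Loose blue ribbed plastic bottle cap, a plain upright cylinder 42 mm in diameter over its ribs, 28 mm tall, standing on the bench, about 25 g. Origin at the centre of its underside, z up.
- dish: Round stainless steel dish, fixed to the bench: outer diameter 124 mm at the foot and 132 mm at the rim, 26 mm tall, wall 3 mm, floor 4 mm thick. Both stir bars belong in it. Origin at the centre of its underside, z up.
- vial_tray: Low white two-bay tray, fixed: 80 mm (its x) by 140 mm (its y), 16 mm tall; walls, floor and divider 3 mm thick. The full-height divider runs along x at y = -17.5 mm. Small bay (slim vial): 74 by 48 mm inside, centred at y = -43 mm. Large bay (wide jar): 74 by 83 mm inside, centred at y = +25.5 mm. Origin at the centre of its underside, z up.
- cap_tray: Low white square tray without divider, fixed to the bench: 100 by 100 mm, 18 mm tall, walls and floor 3 mm thick. The bottle cap belongs in it. Origin at the centre of its underside, x and y along its sides, z up.
- amber_bottle: Bystander, loose: amber reagent bottle with a blue cap, 76 mm in diameter, 140 mm tall, standing at the left edge of the work. Not to be disturbed. Origin at the centre of its underside.
- white_bottle: Bystander, loose: white plastic bottle with a red cap, 60 mm in diameter, 120 mm tall, standing at the right edge of the work. Not to be disturbed. Origin at the centre of its underside.

How it is judged:
By the outcome, as a careful person would: the job done as asked, in the order asked, and still so for the second after the job is handed in, with the robot touching nothing.
It also fails if it takes over 122 s, if anything falls off the work surface, if the arm or the gripper's body presses on something with over 40 N, if the wrist force passes 120 N, or if a joint passes its speed limit or range.

### The arm

A 6-joint arm with a two-finger parallel gripper is mounted at the origin on the work surface. World frame = base frame: x ahead of the robot, y to its left, z up, the work surface at z = 0. Lengths are in m, angles in rad, forces in N, time in s.
With the tool pointing down it reaches from about 0.3 to 0.775 m from the base axis. Payload 14.6 kg.
Tool frame: the origin (TCP) lies at the very end of the fingers, on their centre line; the grasp point (between the pads) lies 19 mm behind it; z points along the fingers, y is the line along which they close (so a half turn about z gives the same grasp; the last joint's range is limited). The gripper opens to 94 mm and grips with 3 to 60 N. Pads are 16 mm wide; open, the fingers measure 119 mm over their backs; the gripper's body (75 mm by 177 mm) begins 78 mm behind the grasp point.
Start: joints at [-1.221, 0.3, 1.521, -0, 1.321, -0.067], TCP at [0.223, -0.503, 0.205] pointing down, gripper open.
Joint ranges: [-3.03, 3.03], [-0.79, 2.21], [0.23, 2.52], [-1.04, 4.18], [0, 3.07], [-2.55, 2.55]. Speed limits (rad/s): [2.22, 2.22, 2.57, 3.14, 3.14, 3.14].

### API

Orientations are given as [roll, pitch, yaw] about the fixed x, y, z axes, in that order (R = Rz(yaw) Ry(pitch) Rx(roll)).
In Python, from station import ctrl, cams gives the robot as it stands. The module is installed in compiled form; this text tells all that it offers.
- The arm moves only by the tool arm_command, never from a script. Its argument "plan" is a list that holds one entry, the list of rows, each a list of 7 numbers: the shift along the tool's x, y, z in shares of 800 mm (1.0 is 800 mm), then the turn, a rotation vector about the tool's x, y, z in a scale on which 1.0 is 4 rad, then the closure, from -1 (fully open) to 1 (shut). A call has 1 to 12 rows; each row is the pose to reach, as a shift and turn from the pose commanded when the call began, along the tool's axes at that moment; what a row does not reach only later rows make up. A row lasts 1/10 s, in which the tool goes at most 50 mm and 8.59 degrees, less where a joint would pass 70% of its speed; a pose out of reach is approached as far as the arm can. No shift or turn number may pass 1 either way. A call with a gripper value outside its range is refused whole. The fingers move at their own pace and stop on an object; "squeeze" is the grip in N (left out, the last holds). Time passes only in rows, so rows that repeat a pose let the fingers close. It gives the time, the measured TCP pose, the force, the opening and the grip force at its end, in the units of the state.
- ctrl.get_obs(): the state, without advancing time (a new reading comes with each control period).
- cams.camera(name): name is "scene" or "top" or "wrist"; returns (picture, depth): 420x560x3 uint8, blue, green, red; 420x560 float32, m along the optical axis (not along the pixel's ray), 0 where there is no reading.
- cams.camera_info(name): a dict with "fx", "fy", "cx", "cy" (pixels), "world_to_cam" (4x4, takes a point from world to camera coordinates). Camera axes: x right, y down, z forward; pixel columns grow to the right and rows downward; lengths in m; the calibration is good to about 2 mm. A picture is of the moment at which its call begins: read the wrist's pose just before it. camera_info takes no time and is no camera call; for the wrist camera it gives the pose at the moment of the call.
- ctrl.hand_in(): hands the job in; it is judged then, once.
The state is a dict: "time_s": time; "qpos": joint angles; "joint_vel": joint speeds; "tau": joint torques, N m; "ee_pos": TCP position; "eef_rot": TCP orientation; "force": force on the tool from outside, world axes, zero at the start; "moment": the same for the moment, N m; "grip_width": finger opening in m; "grip_force": force on a finger pad.
Only numpy, scipy, OpenCV 4.12 (cv2) and the standard library are available. Lean on these libraries where they do the work, as an engineer would, in place of code of your own. Each camera call takes 0.05 s, during which the arm holds its last target. There are 200 camera calls.

## Working session

There is one attempt and no reset: what is moved stays moved. The work goes in short steps, Python scripts to look and compute and a tool call to move; the robot and the scene stay as the last step left them, time stands still between calls to the robot, and variables do not carry over. Pictures are saved under pics/ and viewed, at most 14 in all, crops included, and the job is handed in when it is done.

Besides the shell and the picture viewer there is one more tool, called after ">>>" as name(argument=value, ...), one argument or row to a line, values as JSON. arm_command: Moves the arm, as the interface text tells. Its arguments: {"type":"object","properties":{"plan":{"type":"array"},"squeeze":{"type":"number"}},"required":["plan"]}

```bash
mkdir -p pics && cat > h.py <<'E'
import numpy as np, cv2
from station import ctrl, cams
def shot(name):
    i=cams.camera_info(name); p,d=cams.camera(name); return p,d,i
def world(i,u,v,d):
    T=np.linalg.inv(np.array(i["world_to_cam"]))
    u=np.asarray(u,float);v=np.asarray(v,float)
    c=np.stack([(u-i["cx"])/i["fx"]*d,(v-i["cy"])/i["fy"]*d,d*np.ones_like(u),np.ones_like(u)],-1)
    return (c@T.T)[...,:3]
def cloud(d,i):
    v,u=np.mgrid[:d.shape[0],:d.shape[1]]
    return world(i,u,v,d)
def plane(i,u,v,z):
    a=world(i,u,v,1.0); T=np.linalg.inv(np.array(i["world_to_cam"]));o=T[:3,3]
    return o+(a-o)*((z-o[2])/(a[...,2]-o[2]))[...,None]
E
python3 - <<'E'
from h import *
o=ctrl.get_obs();print({k:np.round(v,3).tolist() for k,v in o.items()})
for n in("top","scene"):
    p,d,i=shot(n);cv2.imwrite(f"pics/{n}0.png",p);np.savez(f"{n}0.npz",p=p,d=d,**{k:np.array(i[k]) for k in i})
    print(n,i)
E
```

```text
{'time_s': 0.0, 'qpos': [-1.221, 0.3, 1.522, 0.0, 1.321, -0.067], 'joint_vel': [0.001, -0.001, -0.001, -0.0, -0.001, -0.001], 'tau': [0.001, -53.18, -35.274, 0.071, 0.024, -0.0], 'ee_pos': [0.223, -0.503, 0.205], 'eef_rot': [-3.14, -0.0, 0.417], 'force': [0.079, -0.019, -0.209], 'moment': [-0.01, -0.025, -0.025], 'grip_force': 0.0, 'grip_width': 0.094}
top {'fx': 497.13532644640554, 'fy': 497.13532644640554, 'cx': 273.77141843538107, 'cy': 214.90386777485264, 'world_to_cam': array([[ 0.0047845 , -0.99989592, -0.01361098,  0.01105861],
       [-0.98077202, -0.00203658, -0.19514636,  0.5468502 ],
       [ 0.19509832,  0.01428295, -0.98067968,  1.54268967],
       [ 0.        ,  0.        ,  0.        ,  1.        ]])}
scene {'fx': 474.711850100771, 'fy': 474.711850100771, 'cx': 285.069997820461, 'cy': 212.41643389183756, 'world_to_cam': array([[ 0.28305973,  0.95907909, -0.00667043, -0.15790533],
       [ 0.74723462, -0.22488594, -0.6253533 , -0.37027814],
       [-0.60126335,  0.17202796, -0.78031325,  1.51253777],
       [ 0.        ,  0.        ,  0.        ,  1.        ]])}
```

View pics/top0.png

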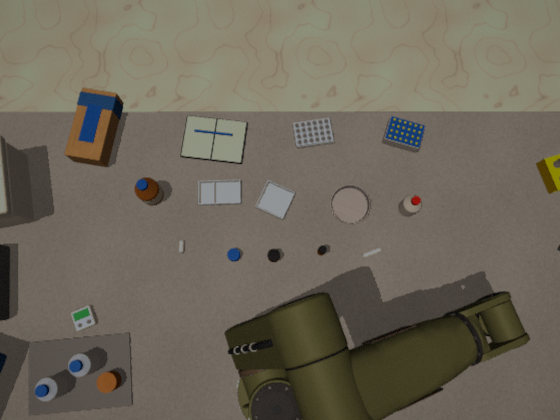

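View pics/scene0.png

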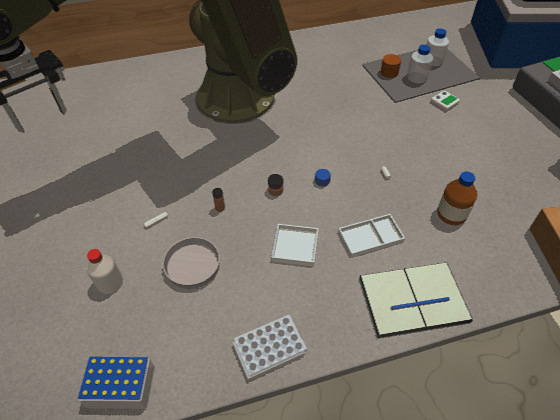

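The top picture shows the dish (350,205), cap tray (275,200), two-bay tray (220,193) with its divider near u=215, long bar (372,252), short bar (182,246), vial (322,250), jar (273,255) and cap (234,255). The amber bottle is at (148,190) and the white one at (413,204). The scene view agrees.

```bash
python3 - <<'E'
from h import *
for n in("top","scene"):
    z=np.load(n+"0.npz");p,d=z["p"],z["d"];i={k:z[k] for k in("fx","fy","cx","cy","world_to_cam")}
    W=cloud(d,i);W[d==0]=np.nan
    H=W[...,2]
    ok=(H>.004)&(H<.16)&(W[...,0]>.28)&(W[...,0]<.66)&(abs(W[...,1])<.45)
    k,l,s,c=cv2.connectedComponentsWithStats(ok.astype(np.uint8))
    print(n,"bench z",np.nanmedian(H[(abs(W[...,0]-.5)<.1)&(abs(W[...,1])<.3)]))
    for j in range(1,k):
        if s[j,4]<15: continue
        P=W[l==j];hi=P[:,2].max();t=P[P[:,2]>hi-.006]
        r=cv2.minAreaRect((P[:,:2]*1000).astype(np.float32))
        print(s[j,4],c[j].round(),"hi%.3f"%hi,"mean",P[:,:2].mean(0).round(3),"top",t[:,:2].mean(0).round(3),"rect",np.round(r[0],1),np.round(r[1],1),round(r[2],1))
    # bars by colour
    if n=="top":
        for (u,v) in((372,252),(182,246)):
            q=p[v-14:v+15,u-16:u+17].astype(int).min(2);m=(q>np.median(q)+40).astype(np.uint8)
            k,l,s,c=cv2.connectedComponentsWithStats(m);j=1+s[1:,4].argmax()
            ys,xs=np.where(l==j);g=plane(i,xs+u-16.,ys+v-14.,.010)[:,:2]*1000
            r=cv2.minAreaRect(g.astype(np.float32));print("bar",g.mean(0),r)
E
```

```text
top bench z 0.0002938593794552524
588 [149. 191.] hi0.146 mean [0.616 0.41 ] top [0.625 0.422] rect [620.3 416.8] [64.1 77.6] 70.6
383 [219. 195.] hi0.025 mean [0.624 0.197] top [0.619 0.192] rect [625.7 195.2] [ 66.7 149.9] 1.1
366 [274. 201.] hi0.027 mean [0.603 0.012] top [ 0.604 -0.004] rect [610.2  13.1] [115.3 113. ] 65.1
746 [350. 202.] hi0.033 mean [ 0.598 -0.24 ] top [ 0.599 -0.239] rect [ 592.7 -235.4] [132.9 132.3] 56.4
18 [273. 194.] hi0.012 mean [0.627 0.017] top [0.625 0.017] rect [628.8  18.3] [17.5 19.2] 53.4
402 [409. 205.] hi0.128 mean [ 0.576 -0.416] top [ 0.583 -0.42 ] rect [ 591.  -418.9] [82.1 57.1] 10.5
55 [181. 246.] hi0.024 mean [0.453 0.317] top [0.443 0.317] rect [453.7 318.3] [16.9 43.5] 88.5
93 [322. 249.] hi0.070 mean [ 0.437 -0.14 ] top [ 0.438 -0.139] rect [ 446.3 -142.5] [34.3 44.8] 57.6
149 [233. 254.] hi0.037 mean [0.425 0.144] top [0.423 0.143] rect [427.3 145.4] [46.2 45.1] 16.7
86 [371. 251.] hi0.020 mean [ 0.435 -0.303] top [ 0.434 -0.301] rect [ 436.8 -304.3] [16.5 67.8] 20.7
146 [273. 255.] hi0.054 mean [0.42  0.014] top [0.425 0.015] rect [42
[... 1240 characters left out ...]
0.029 mean [ 0.584 -0.239] top [ 0.591 -0.239] rect [ 591.8 -235.5] [131.6 131.2] 40.1
1094 [104. 272.] hi0.122 mean [ 0.599 -0.42 ] top [ 0.584 -0.425] rect [ 590.  -421.7] [48.5 59.6] 30.3
31 [195. 261.] hi0.008 mean [ 0.585 -0.229] top [ 0.585 -0.229] rect [ 583.4 -229.6] [47.  13.7] 19.5
25 [181. 257.] hi0.009 mean [ 0.564 -0.258] top [ 0.564 -0.258] rect [ 563.7 -258.4] [15.4 24.2] 29.7
18 [186. 263.] hi0.006 mean [ 0.584 -0.249] top [ 0.584 -0.249] rect [ 584.4 -248.8] [13.1 13.4] 45.3
16 [206. 268.] hi0.007 mean [ 0.61  -0.208] top [ 0.61  -0.208] rect [ 611.4 -207.1] [10.9 24.4] 55.3
15 [191. 275.] hi0.007 mean [ 0.619 -0.245] top [ 0.619 -0.245] rect [ 620.5 -246.2] [24.4 12. ] 38.2
```

```bash
cat >> h.py <<'E'
from scipy.spatial.transform import Rotation as Ro
def go(*targets):
    """targets (x,y,z mm, yaw deg) -> shift mm, turn rad from current pose"""
    o=ctrl.get_obs();R=Ro.from_euler("xyz",o["eef_rot"]);p=np.array(o["ee_pos"])*1000
    print("t",round(o["time_s"],2),"pos",p.round(1),"rpy",np.degrees(o["eef_rot"]).round(1),"w",round(o["grip_width"],4),"gf",round(o["grip_force"],1))
    for x,y,z,yaw in targets:
        s=R.inv().apply(np.array([x,y,z])-p);r=(R.inv()*Ro.from_euler("xyz",[180,0,yaw],degrees=True)).as_rotvec()
        print((x,y,z,yaw),"->",s.round(1).tolist(),r.round(4).tolist(),"rows",max(np.linalg.norm(s)/50,np.degrees(np.linalg.norm(r))/8.59).round(1))
E
python3 -c "
from h import *
go((435,-303,160,111))"
```

```text
t 0.1 pos [ 222.6 -502.7  204.9] rpy [-179.9   -0.    23.9] w 0.0944 gf 0.0
(435, -303, 160, 111) -> [275.1, -96.5, 45.0] [-0.0008, -0.0009, -1.5205] rows 10.1
```

The manual's scale: shifts go in shares of 800 mm and turns go in shares of 4 rad. Converting my numbers, 275 mm / 800 = 0.3438, -96.5 mm / 800 = -0.1206, -1.52 rad / 4 = -0.38.

>>> arm_command(
  plan=[
    [[0.3438, -0.1206, 0.0563, 0, 0, -0.38, -1], [0.3438, -0.1206, 0.0563, 0, 0, -0.38, -1], [0.3438, -0.1206, 0.0563, 0, 0, -0.38, -1], [0.3438, -0.1206, 0.0563, 0, 0, -0.38, -1], [0.3438, -0.1206, 0.0563, 0, 0, -0.38, -1], [0.3438, -0.1206, 0.0563, 0, 0, -0.38, -1], [0.3438, -0.1206, 0.0563, 0, 0, -0.38, -1], [0.3438, -0.1206, 0.0563, 0, 0, -0.38, -1], [0.3438, -0.1206, 0.0563, 0, 0, -0.38, -1], [0.3438, -0.1206, 0.0563, 0, 0, -0.38, -1], [0.3438, -0.1206, 0.0563, 0, 0, -0.38, -1], [0.3438, -0.1206, 0.0563, 0, 0, -0.38, -1]],
  ],
)

```text
time_s: 1.3
ee_pos: [0.435, -0.3033, 0.1603]
eef_rot: [-3.141, -0.0, 1.934]
force: [0.1, -1.0, -0.1]
grip_width: 0.0941
grip_force: 0.0
```

```bash
cat >> h.py <<'E'
def white(name="wrist",save=None,zl=(.006,.03),box=None):
    """components in a height range, world mm"""
    p,d,i=shot(name)
    if save: cv2.imwrite("pics/"+save,p)
    W=cloud(d,i);H=W[...,2];ok=(d>0)&(H>zl[0])&(H<zl[1])
    if box: ok&=(W[...,0]>box[0])&(W[...,0]<box[1])&(W[...,1]>box[2])&(W[...,1]<box[3])
    k,l,s,c=cv2.connectedComponentsWithStats(ok.astype(np.uint8))
    for j in range(1,k):
        if s[j,4]<60: continue
        P=W[l==j]*1000;(cx,cy),(w,h),a=cv2.minAreaRect(P[:,:2].astype(np.float32))
        if w<h: a+=90
        print(s[j,4],c[j].round(),"centre %.1f %.1f size %.1f %.1f longaxis %.1f ztop %.1f"%(cx,cy,max(w,h),min(w,h),a,np.percentile(P[:,2],95)),"med",np.median(P[:,:2],0).round(1))
    return p,d,i,W
E
python3 -c "
from h import *
go((435,-303,4,111))
white(save='w1.png')"
```

```text
t 1.3 pos [ 435.  -303.3  160.3] rpy [-180.    -0.   110.8] w 0.0941 gf 0.0
(435, -303, 4, 111) -> [0.2, 0.2, 156.3] [-0.0002, -0.0004, -0.0038] rows 3.1
205 [335.  36.] centre 432.4 -145.4 size 25.8 11.8 longaxis 157.7 ztop 29.2 med [ 430.8 -149.6]
4024 [464. 192.] centre 589.8 -235.5 size 131.1 130.6 longaxis 154.7 ztop 24.7 med [ 624.  -230.2]
827 [273. 193.] centre 431.6 -302.3 size 63.5 13.6 longaxis 110.9 ztop 13.1 med [ 431.2 -300.5]
648 [352. 321.] centre 567.8 -409.9 size 56.8 21.9 longaxis 40.0 ztop 28.8 med [ 561.8 -402. ]
```

View pics/w1.png

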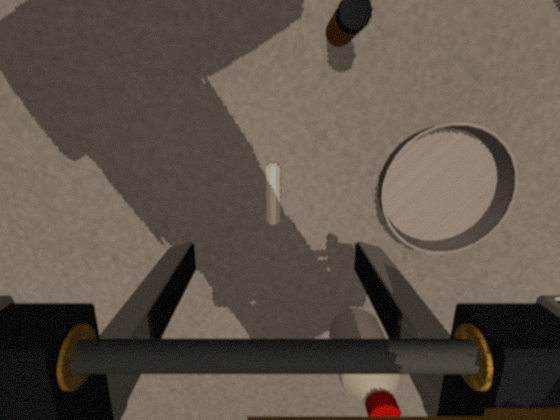

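The wrist view shows the long bar at (273,193), centred between the fingers, with the dish at (447,187) and the white bottle at the bottom edge, clear of the path.

To row units: 156 mm / 800 = 0.195, -1.5 mm / 800 = -0.0019.

>>> arm_command(
  plan=[
    [[0.0019, -0.0019, 0.0625, 0, 0, 0, -0.3], [0.0019, -0.0019, 0.125, 0, 0, 0, -0.3], [0.0019, -0.0019, 0.175, 0, 0, 0, -0.3], [0.0019, -0.0019, 0.1875, 0, 0, 0, -0.3], [0.0019, -0.0019, 0.195, 0, 0, 0, -0.3], [0.0019, -0.0019, 0.195, 0, 0, 0, -0.3], [0.0019, -0.0019, 0.195, 0, 0, 0, 1], [0.0019, -0.0019, 0.195, 0, 0, 0, 1], [0.0019, -0.0019, 0.195, 0, 0, 0, 1], [0.0019, -0.0019, 0.195, 0, 0, 0, 1], [0.0019, -0.0019, 0.195, 0, 0, 0, 1], [0.0019, -0.0019, 0.195, 0, 0, 0, 1]],
  ],
  squeeze=20,
)

```text
time_s: 2.55
ee_pos: [0.4331, -0.3025, 0.0045]
eef_rot: [3.142, 0.0, 1.937]
force: [0.5, 0.5, -1.6]
grip_width: 0.0163
grip_force: 0.0
```

```bash
python3 -c "
from h import *
go((570,-250,80,111),(570,-250,9,111))"
```

```text
t 2.55 pos [ 433.1 -302.5    4.5] rpy [180.   0. 111.] w 0.0163 gf 0.0
(570, -250, 80, 111) -> [0.0, 146.6, -75.5] [0.0, 0.0, -0.0006] rows 3.3
(570, -250, 9, 111) -> [0.0, 146.6, -4.5] [0.0, 0.0, -0.0006] rows 2.9
```

To row units: 146.5 mm / 800 = 0.1831, 135 mm / 800 = 0.1688.

>>> arm_command(
  plan=[
    [[0, 0, 0, 0, 0, 0, 1], [0, 0, 0, 0, 0, 0, 1], [0, 0, -0.0375, 0, 0, 0, 1], [0, 0, -0.0938, 0, 0, 0, 1], [0.0025, 0.0625, -0.1, 0, 0, 0, 1], [0.005, 0.1188, -0.1, 0, 0, 0, 1], [0.0081, 0.1688, -0.1, 0, 0, 0, 1], [0.0081, 0.1831, -0.1, 0, 0, 0, 1], [0.0081, 0.1831, -0.1, 0, 0, 0, 1], [0.0081, 0.1831, -0.0625, 0, 0, 0, 1], [0.0081, 0.1831, -0.0625, 0, 0, 0, 1]],
  ],
)

```text
time_s: 3.65
ee_pos: [0.5648, -0.2439, 0.0512]
eef_rot: [-3.137, -0.004, 1.936]
force: [-0.7, -0.6, -1.6]
grip_width: 0.0133
grip_force: 20.0
```

```bash
python3 -c "
from h import *
go((567.6,-244,9.5,111))"
```

```text
t 3.65 pos [ 564.8 -243.9   51.2] rpy [-179.8   -0.2  110.9] w 0.0133 gf 20.0
(567.6, -244, 9.5, 111) -> [-1.2, 2.8, 41.7] [-0.0042, -0.0043, -0.0015] rows 0.8
```

To row units: -120 mm / 800 = -0.15, -80 mm / 800 = -0.1.

>>> arm_command(
  plan=[
    [[0, 0, 0.0375, 0, 0, 0, 1], [0, 0, 0.05, 0, 0, 0, 1], [0, 0, 0.0563, 0, 0, 0, 1], [0, 0, 0.0563, 0, 0, 0, 1], [0, 0, 0.0563, 0, 0, 0, 0.45], [0, 0, 0.0563, 0, 0, 0, 0.45], [0, 0, 0.0563, 0, 0, 0, 0.45], [0, 0, 0.025, 0, 0, 0, 0.45], [0, 0, -0.0375, 0, 0, 0, 0.45], [0, 0, -0.1, 0, 0, 0, 0], [0, 0, -0.15, 0, 0, 0, -0.3], [0, 0, -0.15, 0, 0, 0, -0.3]],
  ],
)

```text
time_s: 4.85
ee_pos: [0.5695, -0.2449, 0.1812]
eef_rot: [3.135, 0.007, 1.937]
force: [-0.7, -0.5, 0.2]
grip_width: 0.0463
grip_force: 0.0
```

```bash
python3 -c "
from h import *
go((452,318,170,180))
white(save='w2.png',zl=(.0085,.03))"
```

```text
t 4.85 pos [ 569.5 -244.9  181.2] rpy [179.6   0.4 111. ] w 0.0463 gf 0.0
(452, 318, 170, 180) -> [567.7, 91.7, 7.6] [0.0015, 0.0107, -1.2047] rows 11.5
397 [406.  13.] centre 626.1 -43.6 size 48.6 24.1 longaxis 19.2 ztop 17.2 med [624.2 -45. ]
174 [189.  44.] centre 443.8 -141.0 size 23.7 8.0 longaxis 74.5 ztop 28.9 med [ 446.6 -141.4]
5562 [535. 174.] centre 811.2 -138.8 size 152.8 68.7 longaxis 129.6 ztop 29.4 med [ 806.4 -135.1]
2633 [298. 197.] centre 589.8 -235.4 size 130.7 130.5 longaxis 6.6 ztop 25.0 med [ 602.2 -248.4]
747 [272. 188.] centre 566.9 -243.8 size 64.3 13.2 longaxis 110.7 ztop 17.1 med [ 566.3 -242.6]
340 [240. 315.] centre 589.2 -401.5 size 44.4 10.7 longaxis 160.0 ztop 29.1 med [ 584.9 -396.9]
```

View pics/w2.png

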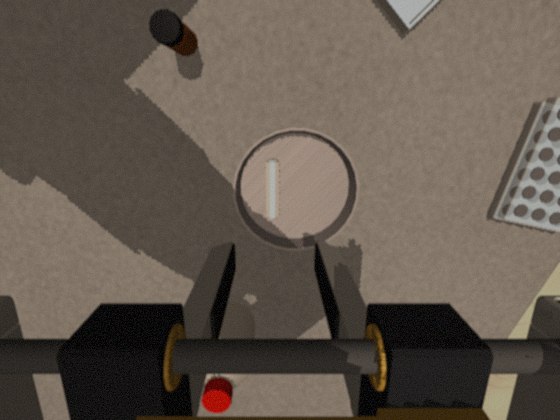

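The picture shows the long bar lying flat in the dish at (272,188).

To row units: 568 mm / 800 = 0.71, 92 mm / 800 = 0.115, -1.19 rad / 4 = -0.2975.

>>> arm_command(
  plan=[
    [[0.71, 0.115, 0.0125, 0, 0, -0.2975, -0.3], [0.71, 0.115, 0.0125, 0, 0, -0.2975, -0.3], [0.71, 0.115, 0.0125, 0, 0, -0.2975, -0.3], [0.71, 0.115, 0.0125, 0, 0, -0.2975, -0.3], [0.71, 0.115, 0.0125, 0, 0, -0.2975, -0.3], [0.71, 0.115, 0.0125, 0, 0, -0.2975, -0.3], [0.71, 0.115, 0.0125, 0, 0, -0.2975, -0.3], [0.71, 0.115, 0.0125, 0, 0, -0.2975, -0.3], [0.71, 0.115, 0.0125, 0, 0, -0.2975, -0.3], [0.71, 0.115, 0.0125, 0, 0, -0.2975, -0.3], [0.71, 0.115, 0.0125, 0, 0, -0.2975, -0.3], [0.71, 0.115, 0.0125, 0, 0, -0.2975, -0.3]],
  ],
)

```text
time_s: 6.1
ee_pos: [0.4484, 0.3222, 0.163]
eef_rot: [-3.141, -0.002, 3.129]
force: [0.9, -0.1, 0.3]
grip_width: 0.0609
grip_force: 0.0
```

>>> arm_command(
  plan=[
    [[0, 0, 0, 0, 0, 0, -0.3], [0, 0, 0, 0, 0, 0, -0.3]],
  ],
)

```text
time_s: 6.3
ee_pos: [0.4497, 0.319, 0.1633]
eef_rot: [-3.14, -0.002, 3.128]
force: [-0.1, -0.1, 0.3]
grip_width: 0.0614
grip_force: 0.0
```

```bash
python3 -c "
from h import *
go((452,318,4,178))
white()"
```

```text
t 6.3 pos [449.7 319.  163.3] rpy [-1.799e+02 -1.000e-01  1.792e+02] w 0.0614 gf 0.0
(452, 318, 4, 178) -> [-2.5, -0.8, 159.3] [-0.0012, -0.0015, 0.0211] rows 3.2
1788 [ 97. 172.] centre 421.6 146.2 size 40.9 40.8 longaxis 56.0 ztop 27.4 med [420.3 149.6]
484 [273. 194.] centre 449.1 318.0 size 40.3 12.6 longaxis 179.4 ztop 13.0 med [448.1 318.1]
602 [ 31. 300.] centre 566.8 42.1 size 76.1 5.9 longaxis 66.1 ztop 16.8 med [566.5  44.8]
216 [222. 320.] centre 603.7 253.6 size 29.9 25.1 longaxis 1.8 ztop 14.6 med [591.1 260.2]
168 [339. 329.] centre 609.9 388.8 size 27.6 3.6 longaxis 155.8 ztop 28.1 med [605.1 390.3]
66 [205. 374.] centre 669.5 237.1 size 54.0 3.4 longaxis 89.9 ztop 14.9 med [669.4 229.2]
```

To row units: 159 mm / 800 = 0.1988, 152 mm / 800 = 0.19.

>>> arm_command(
  plan=[
    [[-0.0013, -0.0013, 0.0625, 0, 0, 0, -0.1], [-0.0013, -0.0013, 0.125, 0, 0, 0, 0], [-0.0013, -0.0013, 0.175, 0, 0, 0, 0.1], [-0.0013, -0.0013, 0.19, 0, 0, 0, 0.1], [-0.0013, -0.0013, 0.1988, 0, 0, 0, 0.1], [-0.0013, -0.0013, 0.1988, 0, 0, 0, 0.1], [-0.0013, -0.0013, 0.1988, 0, 0, 0, 1], [-0.0013, -0.0013, 0.1988, 0, 0, 0, 1], [-0.0013, -0.0013, 0.1988, 0, 0, 0, 1], [-0.0013, -0.0013, 0.1988, 0, 0, 0, 1], [-0.0013, -0.0013, 0.1988, 0, 0, 0, 1], [-0.0013, -0.0013, 0.1988, 0, 0, 0, 1]],
  ],
)

```text
time_s: 7.55
ee_pos: [0.4514, 0.3185, 0.006]
eef_rot: [3.141, 0.001, 3.127]
force: [-0.5, -1.1, 7.5]
grip_width: 0.0134
grip_force: 20.0
```

```bash
python3 -c "
from h import *
go((612.6,-227,100,111))"
```

```text
t 7.55 pos [451.4 318.5   6. ] rpy [180.    0.  179.2] w 0.0134 gf 20.0
(612.6, -227, 100, 111) -> [-169.2, -543.1, -94.1] [0.0008, 0.0003, 1.1897] rows 11.5
```

To row units: -543 mm / 800 = -0.6788, -169 mm / 800 = -0.2113, 1.19 rad / 4 = 0.2975.

>>> arm_command(
  plan=[
    [[0, 0, -0.05, 0, 0, 0, 1], [0, 0, -0.1125, 0, 0, 0, 1], [-0.2113, -0.6788, -0.12, 0, 0, 0.2975, 1], [-0.2113, -0.6788, -0.12, 0, 0, 0.2975, 1], [-0.2113, -0.6788, -0.12, 0, 0, 0.2975, 1], [-0.2113, -0.6788, -0.12, 0, 0, 0.2975, 1], [-0.2113, -0.6788, -0.12, 0, 0, 0.2975, 1], [-0.2113, -0.6788, -0.12, 0, 0, 0.2975, 1], [-0.2113, -0.6788, -0.12, 0, 0, 0.2975, 1], [-0.2113, -0.6788, -0.12, 0, 0, 0.2975, 1], [-0.2113, -0.6788, -0.12, 0, 0, 0.2975, 1], [-0.2113, -0.6788, -0.12, 0, 0, 0.2975, 1]],
  ],
)

```text
time_s: 8.75
ee_pos: [0.5928, -0.1633, 0.1007]
eef_rot: [-3.142, -0.0, 1.936]
force: [0.5, 0.8, 0.1]
grip_width: 0.0135
grip_force: 20.0
```

```bash
python3 -c "
from h import *
go((612.4,-227,60,111))"
```

```text
t 8.75 pos [ 592.8 -163.3  100.7] rpy [-180.    -0.   110.9] w 0.0135 gf 20.0
(612.4, -227, 60, 111) -> [-66.5, -4.5, 40.7] [-0.0, -0.0001, -0.0009] rows 1.6
```

>>> arm_command(
  plan=[
    [[0, 0, 0, 0, 0, 0, 1], [0, 0, 0, 0, 0, 0, 1]],
  ],
)

```text
time_s: 8.95
ee_pos: [0.5924, -0.1619, 0.1001]
eef_rot: [-3.141, -0.001, 1.935]
force: [0.5, 0.7, 0.2]
grip_width: 0.0136
grip_force: 20.0
```

```bash
python3 -c "
from h import *
go((612.4,-227,60,111),(612.4,-227,10.5,111))"
```

```text
t 8.95 pos [ 592.4 -161.9  100.1] rpy [-180.    -0.   110.9] w 0.0136 gf 20.0
(612.4, -227, 60, 111) -> [-68.0, -4.5, 40.1] [-0.0006, -0.0007, -0.0022] rows 1.6
(612.4, -227, 10.5, 111) -> [-68.0, -4.4, 89.6] [-0.0006, -0.0007, -0.0022] rows 2.3
```

To row units: 89.5 mm / 800 = 0.1119, -4.5 mm / 800 = -0.0056.

>>> arm_command(
  plan=[
    [[-0.05, -0.0025, 0.0125, 0, 0, 0, 1], [-0.085, -0.0056, 0.025, 0, 0, 0, 1], [-0.085, -0.0056, 0.05, 0, 0, 0, 1], [-0.085, -0.0056, 0.0875, 0, 0, 0, 1], [-0.085, -0.0056, 0.1025, 0, 0, 0, 1], [-0.085, -0.0056, 0.1119, 0, 0, 0, 1], [-0.085, -0.0056, 0.1119, 0, 0, 0, 1], [-0.085, -0.0056, 0.1119, 0, 0, 0, 0.45], [-0.085, -0.0056, 0.1119, 0, 0, 0, 0.45], [-0.085, -0.0056, 0.1119, 0, 0, 0, 0.45], [-0.085, -0.0056, 0.0875, 0, 0, 0, 0.45], [-0.085, -0.0056, 0.025, 0, 0, 0, 0.45]],
  ],
)

```text
time_s: 10.15
ee_pos: [0.6108, -0.2255, 0.0777]
eef_rot: [-3.136, -0.005, 1.937]
force: [0.1, -0.8, -0.1]
grip_width: 0.0259
grip_force: 0.0
```

To row units: -80 mm / 800 = -0.1, -50 mm / 800 = -0.0625.

>>> arm_command(
  plan=[
    [[0, 0, -0.0625, 0, 0, 0, -0.2], [0, 0, -0.1, 0, 0, 0, -0.6], [0, 0, -0.1, 0, 0, 0, -0.6], [0, 0, -0.1, 0, 0, 0, -0.6]],
  ],
)

```text
time_s: 10.55
ee_pos: [0.6128, -0.2263, 0.161]
eef_rot: [3.141, 0.001, 1.937]
force: [0.5, 0.7, -1.0]
grip_width: 0.0544
grip_force: 0.0
```

```bash
python3 -c "
from h import *
go((438,-139,160,0),(438,-139,160,90))
white(save='w3.png',zl=(.0085,.024),box=(.53,.65,-.295,-.175))"
```

```text
t 10.55 pos [ 612.8 -226.3  161. ] rpy [180.   0. 111.] w 0.0544 gf 0.0
(438, -139, 160, 0) -> [144.1, -132.0, 0.8] [0.0009, -0.0002, 1.9367] rows 12.9
(438, -139, 160, 90) -> [144.1, -132.0, 0.8] [0.0007, 0.0005, 0.3659] rows 3.9
236 [219. 145.] centre 547.3 -195.6 size 67.4 14.2 longaxis 48.2 ztop 23.8 med [ 540.4 -197. ]
276 [307. 178.] centre 632.0 -196.7 size 71.6 16.9 longaxis 131.8 ztop 23.8 med [ 638.6 -196.3]
862 [227. 195.] centre 566.8 -243.7 size 63.9 14.3 longaxis 110.8 ztop 17.2 med [ 566.9 -242. ]
511 [275. 193.] centre 612.3 -223.4 size 39.8 13.2 longaxis 110.6 ztop 17.2 med [ 611.6 -221.8]
492 [198. 220.] centre 547.6 -274.7 size 67.4 14.8 longaxis 133.0 ztop 23.6 med [ 546.7 -279.5]
509 [274. 247.] centre 630.8 -274.7 size 71.6 17.0 longaxis 45.9 ztop 23.7 med [ 632.4 -280.2]
```

View pics/w3.png

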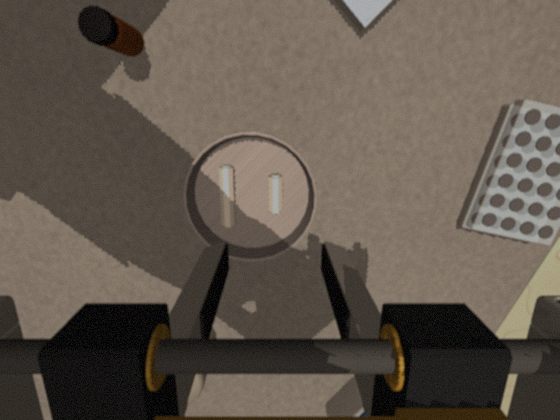

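Both bars lie flat in the dish at (227,195) and (275,193).

To row units: 144 mm / 800 = 0.18, -132 mm / 800 = -0.165, 0.36 rad / 4 = 0.09.

>>> arm_command(
  plan=[
    [[0.18, -0.165, 0, 0, 0, 0.09, -0.6], [0.18, -0.165, 0, 0, 0, 0.09, -0.6], [0.18, -0.165, 0, 0, 0, 0.09, -0.6], [0.18, -0.165, 0, 0, 0, 0.09, -0.6], [0.18, -0.165, 0, 0, 0, 0.09, -0.6], [0.18, -0.165, 0, 0, 0, 0.09, -0.6], [0.18, -0.165, 0, 0, 0, 0.09, -0.6]],
  ],
)

```text
time_s: 11.3
ee_pos: [0.4387, -0.1395, 0.1603]
eef_rot: [-3.141, -0.0, 1.577]
force: [-0.1, -0.3, 0.4]
grip_width: 0.0749
grip_force: 0.0
```

```bash
python3 -c "
from h import *
white(zl=(.052,.08),box=(.39,.49,-.19,-.09))
white(zl=(.008,.02),box=(.52,.7,.08,.3))
go((438,-139,15,90))"
```

```text
714 [272. 208.] centre 435.0 -138.1 size 25.6 24.7 longaxis 21.5 ztop 65.3 med [ 435.5 -136.7]
t 11.4 pos [ 438.7 -139.5  160.2] rpy [-180.    -0.    90.3] w 0.0751 gf 0.0
(438, -139, 15, 90) -> [0.5, -0.6, 145.2] [-0.0007, -0.0003, 0.0058] rows 2.9
```

To row units: 145 mm / 800 = 0.1813, 130 mm / 800 = 0.1625.

>>> arm_command(
  plan=[
    [[0.0013, -0.0025, 0.0625, 0, 0, 0, -0.6], [0.0013, -0.0025, 0.1188, 0, 0, 0, -0.6], [0.0013, -0.0025, 0.1625, 0, 0, 0, -0.6], [0.0013, -0.0025, 0.1813, 0, 0, 0, -0.6], [0.0013, -0.0025, 0.1813, 0, 0, 0, -0.6], [0.0013, -0.0025, 0.1813, 0, 0, 0, 0.6], [0.0013, -0.0025, 0.1813, 0, 0, 0, 0.6], [0.0013, -0.0025, 0.1813, 0, 0, 0, 0.6], [0.0013, -0.0025, 0.1813, 0, 0, 0, 0.6], [0.0013, -0.0025, 0.1813, 0, 0, 0, 0.6], [0.0013, -0.0025, 0.1813, 0, 0, 0, 0.6], [0.0013, -0.0025, 0.1813, 0, 0, 0, 0.6]],
  ],
  squeeze=15,
)

```text
time_s: 12.6
ee_pos: [0.4361, -0.1382, 0.0158]
eef_rot: [3.141, 0.0, 1.577]
force: [-1.2, -0.8, 1.6]
grip_width: 0.0255
grip_force: 15.0
```

To row units: -75 mm / 800 = -0.0938, -30 mm / 800 = -0.0375.

>>> arm_command(
  plan=[
    [[0, 0, 0, 0, 0, 0, 0.6], [0, 0, -0.0375, 0, 0, 0, 0.6], [0, 0, -0.0938, 0, 0, 0, 0.6], [0, 0, -0.0938, 0, 0, 0, 0.6]],
  ],
)

```text
time_s: 13.0
ee_pos: [0.4382, -0.139, 0.0952]
eef_rot: [3.135, 0.003, 1.577]
force: [-0.6, -0.1, -1.0]
grip_width: 0.0256
grip_force: 15.0
```

```bash
python3 -c "
from h import *
go((620,238,90,91))"
```

```text
t 13.0 pos [ 438.2 -139.    95.2] rpy [179.6   0.2  90.3] w 0.0256 gf 15.0
(620, 238, 90, 91) -> [375.9, 184.0, 5.4] [0.007, 0.0029, -0.0114] rows 8.4
```

To row units: 376 mm / 800 = 0.47, 182 mm / 800 = 0.2275, -0.011 rad / 4 = -0.0028.

>>> arm_command(
  plan=[
    [[0.47, 0.2275, -0.025, 0, 0, -0.0028, 0.6], [0.47, 0.2275, -0.025, 0, 0, -0.0028, 0.6], [0.47, 0.2275, -0.025, 0, 0, -0.0028, 0.6], [0.47, 0.2275, -0.025, 0, 0, -0.0028, 0.6], [0.47, 0.2275, -0.025, 0, 0, -0.0028, 0.6], [0.47, 0.2275, -0.025, 0, 0, -0.0028, 0.6], [0.47, 0.2275, -0.025, 0, 0, -0.0028, 0.6], [0.47, 0.2275, -0.025, 0, 0, -0.0028, 0.6], [0.47, 0.2275, -0.025, 0, 0, -0.0028, 0.6], [0.47, 0.2275, -0.025, 0, 0, -0.0028, 0.6], [0.47, 0.2275, -0.025, 0, 0, -0.0028, 0.6]],
  ],
)

```text
time_s: 14.1
ee_pos: [0.6153, 0.2386, 0.1095]
eef_rot: [-3.14, 0.001, 1.588]
force: [0.9, -0.4, -0.3]
grip_width: 0.0256
grip_force: 15.0
```

```bash
python3 -c "
from h import *
go((620,238,20,91))
p,d,i,W=white(save='w4.png',zl=(.008,.022),box=(.54,.72,.08,.32))
np.save('W4.npy',W)"
```

```text
t 14.1 pos [615.3 238.6 109.5] rpy [-179.9    0.    91. ] w 0.0256 gf 15.0
(620, 238, 20, 91) -> [-0.6, 4.8, 89.5] [-0.0014, 0.0006, -0.0001] rows 1.8
1516 [304. 215.] centre 631.7 211.8 size 112.0 80.2 longaxis 91.9 ztop 15.4 med [649.6 236.2]
```

View pics/w4.png

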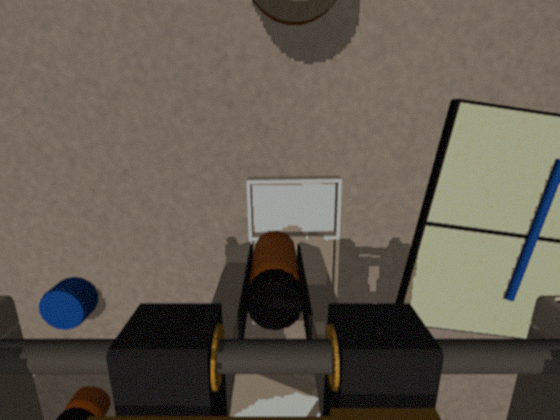

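The two-bay tray's small bay is at (294,208), with its far wall at v=180 and the divider at v=238. The vial is held upright in front of it, so the bay centre is about (630,240) mm.

To row units: 90 mm / 800 = 0.1125, 1.5 mm / 800 = 0.0019.

>>> arm_command(
  plan=[
    [[0.0019, 0.0175, 0.0375, 0, 0, 0, 0.6], [0.0019, 0.0175, 0.075, 0, 0, 0, 0.6], [0.0019, 0.0175, 0.1, 0, 0, 0, 0.6], [0.0019, 0.0175, 0.1125, 0, 0, 0, 0.6], [0.0019, 0.0175, 0.1125, 0, 0, 0, 0.6], [0.0019, 0.0175, 0.1125, 0, 0, 0, 0.6]],
  ],
)

```text
time_s: 14.75
ee_pos: [0.6301, 0.2403, 0.0217]
eef_rot: [3.14, -0.0, 1.587]
force: [-0.0, 0.7, -0.8]
grip_width: 0.0255
grip_force: 15.0
```

To row units: -140 mm / 800 = -0.175, -90 mm / 800 = -0.1125.

>>> arm_command(
  plan=[
    [[0, 0, 0, 0, 0, 0, 0.2], [0, 0, 0, 0, 0, 0, 0.05], [0, 0, 0, 0, 0, 0, 0.05], [0, 0, 0, 0, 0, 0, 0.05], [0, 0, -0.05, 0, 0, 0, 0.05], [0, 0, -0.1125, 0, 0, 0, 0.05], [0, 0, -0.175, 0, 0, 0, -0.2], [0, 0, -0.175, 0, 0, 0, -0.6]],
  ],
)

```text
time_s: 15.55
ee_pos: [0.6322, 0.2416, 0.169]
eef_rot: [3.13, -0.003, 1.588]
force: [0.1, -0.7, 0.0]
grip_width: 0.0572
grip_force: 0.0
```

```bash
python3 -c "
from h import *
go((423,14,160,91))
white(zl=(.052,.08),box=(.55,.7,.15,.3))
white(zl=(.008,.022),box=(.54,.72,.08,.32),save='w5.png')"
```

```text
t 15.55 pos [632.2 241.6 169. ] rpy [179.3  -0.2  91. ] w 0.0572 gf 0.0
(423, 14, 160, 91) -> [-224.0, -213.1, 5.8] [0.0114, -0.0035, -0.0003] rows 6.2
688 [271. 209.] centre 629.4 240.3 size 25.8 25.4 longaxis 86.7 ztop 68.4 med [629.3 241.7]
1755 [275. 232.] centre 632.1 197.4 size 140.8 80.2 longaxis 91.9 ztop 15.4 med [633.4 213.6]
67 [272. 187.] centre 628.6 248.9 size 23.7 7.7 longaxis 5.0 ztop 21.0 med [628.4 251.2]
```

View pics/w5.png

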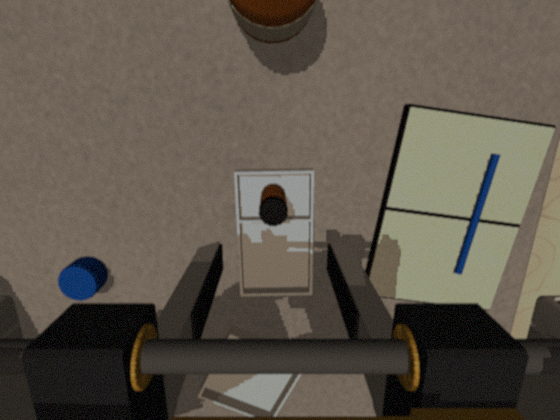

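The vial stands upright in the small bay at (272,205), and the large bay below it is empty.

To row units: -223 mm / 800 = -0.2788, -211 mm / 800 = -0.2638.

>>> arm_command(
  plan=[
    [[-0.2788, -0.2638, 0, 0, 0, 0, -0.8], [-0.2788, -0.2638, 0, 0, 0, 0, -0.8], [-0.2788, -0.2638, 0, 0, 0, 0, -0.8], [-0.2788, -0.2638, 0, 0, 0, 0, -0.8], [-0.2788, -0.2638, 0, 0, 0, 0, -0.8], [-0.2788, -0.2638, 0, 0, 0, 0, -0.8], [-0.2788, -0.2638, 0, 0, 0, 0, -0.8], [-0.2788, -0.2638, 0, 0, 0, 0, -0.8], [-0.2788, -0.2638, 0, 0, 0, 0, -0.8]],
  ],
)

```text
time_s: 16.55
ee_pos: [0.423, 0.0146, 0.1602]
eef_rot: [-3.141, -0.0, 1.588]
force: [-0.1, -0.7, -0.3]
grip_width: 0.0841
grip_force: 0.0
```

```bash
python3 -c "
from h import *
white(zl=(.03,.08),box=(.37,.48,-.05,.08))
go((423,14,17,91))"
```

```text
1489 [271. 202.] centre 419.1 16.1 size 39.8 39.2 longaxis 178.2 ztop 44.4 med [419.   17.2]
t 16.6 pos [423.1  14.9 160.2] rpy [-180.   -0.   91.] w 0.085 gf 0.0
(423, 14, 17, 91) -> [-0.9, -0.0, 143.2] [-0.0008, -0.0002, 0.0003] rows 2.9
```

To row units: 143 mm / 800 = 0.1788, 130 mm / 800 = 0.1625.

>>> arm_command(
  plan=[
    [[0.0006, -0.0025, 0.0625, 0, 0, 0, -0.8], [0.0006, -0.0025, 0.1188, 0, 0, 0, -0.8], [0.0006, -0.0025, 0.1625, 0, 0, 0, -0.8], [0.0006, -0.0025, 0.1788, 0, 0, 0, -0.8], [0.0006, -0.0025, 0.1788, 0, 0, 0, -0.8], [0.0006, -0.0025, 0.1788, 0, 0, 0, 0.4], [0.0006, -0.0025, 0.1788, 0, 0, 0, 0.4], [0.0006, -0.0025, 0.1788, 0, 0, 0, 0.4], [0.0006, -0.0025, 0.1788, 0, 0, 0, 0.4], [0.0006, -0.0025, 0.1788, 0, 0, 0, 0.4], [0.0006, -0.0025, 0.1788, 0, 0, 0, 0.4], [0.0006, -0.0025, 0.1788, 0, 0, 0, 0.4]],
  ],
  squeeze=20,
)

```text
time_s: 17.8
ee_pos: [0.4206, 0.0146, 0.0179]
eef_rot: [3.141, 0.0, 1.588]
force: [-1.1, -0.5, 3.5]
grip_width: 0.0393
grip_force: 20.0
```

To row units: -80 mm / 800 = -0.1, -75 mm / 800 = -0.0938.

>>> arm_command(
  plan=[
    [[0, 0, 0, 0, 0, 0, 0.4], [0, 0, 0, 0, 0, 0, 0.4], [0, 0, -0.0375, 0, 0, 0, 0.4], [0, 0, -0.0938, 0, 0, 0, 0.4], [0, 0, -0.1, 0, 0, 0, 0.4], [0, 0, -0.1, 0, 0, 0, 0.4]],
  ],
)

```text
time_s: 18.4
ee_pos: [0.421, 0.0146, 0.0984]
eef_rot: [3.139, 0.0, 1.588]
force: [-0.8, -1.0, -1.7]
grip_width: 0.0395
grip_force: 20.0
```

```bash
python3 -c "
from h import *
go((633,172,97,92))"
```

```text
t 18.4 pos [421.   14.6  98.4] rpy [179.9   0.   91. ] w 0.0395 gf 20.0
(633, 172, 97, 92) -> [153.8, 214.6, 1.9] [0.0023, 0.0002, -0.0179] rows 5.3
```

To row units: 214.5 mm / 800 = 0.2681, 154 mm / 800 = 0.1925, -0.018 rad / 4 = -0.0045.

>>> arm_command(
  plan=[
    [[0.1925, 0.2681, 0, 0, 0, -0.0045, 0.4], [0.1925, 0.2681, 0, 0, 0, -0.0045, 0.4], [0.1925, 0.2681, 0, 0, 0, -0.0045, 0.4], [0.1925, 0.2681, 0, 0, 0, -0.0045, 0.4], [0.1925, 0.2681, 0, 0, 0, -0.0045, 0.4], [0.1925, 0.2681, 0, 0, 0, -0.0045, 0.4], [0.1925, 0.2681, 0, 0, 0, -0.0045, 0.4], [0.1925, 0.2681, 0, 0, 0, -0.0045, 0.4]],
  ],
)

```text
time_s: 19.2
ee_pos: [0.6313, 0.1717, 0.0958]
eef_rot: [-3.139, 0.001, 1.606]
force: [-0.5, 0.9, -1.3]
grip_width: 0.0397
grip_force: 20.0
```

```bash
python3 -c "
from h import *
go((633,172,20.8,92))"
```

```text
t 19.2 pos [631.3 171.7  95.8] rpy [-179.8    0.    92. ] w 0.0397 gf 20.0
(633, 172, 20.8, 92) -> [0.3, 1.9, 75.0] [-0.0028, 0.0006, 0.0001] rows 1.5
```

To row units: 76 mm / 800 = 0.095, 72 mm / 800 = 0.09.

>>> arm_command(
  plan=[
    [[0, 0, 0.0438, 0, 0, 0, 0.4], [0, 0, 0.0775, 0, 0, 0, 0.4], [0, 0, 0.09, 0, 0, 0, 0.4], [0, 0, 0.095, 0, 0, 0, 0.4], [0, 0, 0.095, 0, 0, 0, 0.4], [0, 0, 0.095, 0, 0, 0, -0.1], [0, 0, 0.095, 0, 0, 0, -0.25], [0, 0, 0.095, 0, 0, 0, -0.25], [0, 0, 0.095, 0, 0, 0, -0.25], [0, 0, 0.05, 0, 0, 0, -0.25], [0, 0, -0.0125, 0, 0, 0, -0.25], [0, 0, -0.075, 0, 0, 0, -0.5]],
  ],
)

```text
time_s: 20.4
ee_pos: [0.632, 0.1722, 0.1592]
eef_rot: [-3.141, 0.0, 1.606]
force: [0.4, 0.1, -0.3]
grip_width: 0.0638
grip_force: 0.0
```

>>> arm_command(
  plan=[
    [[0, 0, 0, 0, 0, 0, -0.8], [0, 0, 0, 0, 0, 0, -0.8], [0, 0, 0, 0, 0, 0, -0.8]],
  ],
)

```text
time_s: 20.7
ee_pos: [0.6318, 0.1721, 0.1562]
eef_rot: [-3.139, 0.0, 1.606]
force: [0.1, -0.1, -1.0]
grip_width: 0.0841
grip_force: 0.0
```

```bash
python3 -c "
from h import *
p,d,i,W=white(zl=(.038,.08),box=(.55,.7,.1,.3),save='w6.png')
print('cap tray');white(zl=(.008,.024),box=(.52,.7,-.08,.1))
white('top',zl=(.008,.03),box=(.52,.7,-.08,.1))
go((424,145,160,115),(424,145,160,65))"
```

```text
825 [276. 130.] centre 629.4 239.8 size 25.3 25.1 longaxis 43.1 ztop 68.5 med [629.3 240.3]
1514 [276. 204.] centre 632.0 173.3 size 39.8 39.7 longaxis 43.6 ztop 47.4 med [631.9 174.4]
cap tray
887 [258. 306.] centre 610.4 20.4 size 100.7 83.0 longaxis 155.4 ztop 17.3 med [618.3  51. ]
155 [262. 377.] centre 620.6 -47.5 size 33.9 14.6 longaxis 2.7 ztop 17.1 med [623.4 -46.7]
175 [275. 198.] centre 609.1 11.3 size 102.4 100.5 longaxis 155.1 ztop 24.2 med [612.9  10. ]
t 20.85 pos [631.9 172.1 156.2] rpy [-179.9    0.    92. ] w 0.0846 gf 0.0
(424, 145, 160, 115) -> [-19.8, -208.8, -3.3] [-0.0024, -0.0001, -0.4013] rows 4.2
(424, 145, 160, 65) -> [-19.8, -208.8, -3.3] [-0.0022, 0.001, 0.4713] rows 4.2
```

View pics/w6.png

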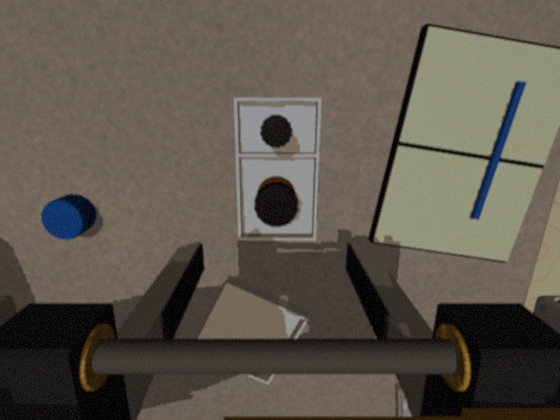

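The jar stands in the large bay at (276,204) and the vial in the small bay at (276,131). Next is the cap.

To row units: -209 mm / 800 = -0.2613, -20 mm / 800 = -0.025, 0.471 rad / 4 = 0.1178.

>>> arm_command(
  plan=[
    [[-0.025, -0.2613, -0.005, 0, 0, 0.1178, -0.9], [-0.025, -0.2613, -0.005, 0, 0, 0.1178, -0.9], [-0.025, -0.2613, -0.005, 0, 0, 0.1178, -0.9], [-0.025, -0.2613, -0.005, 0, 0, 0.1178, -0.9], [-0.025, -0.2613, -0.005, 0, 0, 0.1178, -0.9], [-0.025, -0.2613, -0.005, 0, 0, 0.1178, -0.9], [-0.025, -0.2613, -0.005, 0, 0, 0.1178, -0.9], [-0.025, -0.2613, -0.005, 0, 0, 0.1178, -0.9]],
  ],
)

```text
time_s: 21.65
ee_pos: [0.4254, 0.145, 0.1615]
eef_rot: [-3.141, 0.0, 1.135]
force: [-0.3, -0.3, 0.4]
grip_width: 0.0893
grip_force: 0.0
```

```bash
python3 -c "
from h import *
white(zl=(.02,.08),box=(.37,.48,.09,.2))
go((423,145,5,65))"
```

```text
1363 [273. 199.] centre 422.8 146.0 size 41.2 41.0 longaxis 140.9 ztop 27.5 med [423.2 146.6]
t 21.7 pos [425.2 145.  161.4] rpy [-180.    0.   65.] w 0.0896 gf 0.0
(423, 145, 5, 65) -> [-0.9, -1.9, 156.4] [-0.0004, 0.0004, 0.0002] rows 3.1
```

>>> arm_command(
  plan=[
    [[0, -0.0013, 0.0625, 0, 0, 0, -0.9], [0, -0.0013, 0.125, 0, 0, 0, -0.9], [0, -0.0013, 0.175, 0, 0, 0, -0.9], [0, -0.0013, 0.1875, 0, 0, 0, -0.9], [0, -0.0013, 0.1938, 0, 0, 0, -0.9], [0, -0.0013, 0.1938, 0, 0, 0, 0.3], [0, -0.0013, 0.1938, 0, 0, 0, 0.3], [0, -0.0013, 0.1938, 0, 0, 0, 0.3], [0, -0.0013, 0.1938, 0, 0, 0, 0.3], [0, -0.0013, 0.1938, 0, 0, 0, 0.3], [0, -0.0013, 0.1938, 0, 0, 0, 0.3], [0, -0.0013, 0.1938, 0, 0, 0, 0.3]],
  ],
  squeeze=15,
)

```text
time_s: 22.9
ee_pos: [0.4234, 0.1454, 0.0069]
eef_rot: [3.141, -0.0, 1.135]
force: [-0.6, -0.1, 3.1]
grip_width: 0.0407
grip_force: 15.0
```

To row units: -80 mm / 800 = -0.1, -75 mm / 800 = -0.0938.

>>> arm_command(
  plan=[
    [[0, 0, 0, 0, 0, 0, 0.3], [0, 0, 0, 0, 0, 0, 0.3], [0, 0, -0.0375, 0, 0, 0, 0.3], [0, 0, -0.0938, 0, 0, 0, 0.3], [0, 0, -0.1, 0, 0, 0, 0.3], [0, 0, -0.1, 0, 0, 0, 0.3]],
  ],
)

```text
time_s: 23.5
ee_pos: [0.4238, 0.1455, 0.0875]
eef_rot: [3.14, -0.001, 1.135]
force: [-0.6, -0.2, -0.3]
grip_width: 0.0411
grip_force: 15.0
```

```bash
python3 -c "
from h import *
go((609,12,86,65),(609,12,10,65))"
```

```text
t 23.5 pos [423.8 145.5  87.5] rpy [ 1.799e+02 -1.000e-01  6.500e+01] w 0.0411 gf 15.0
(609, 12, 86, 65) -> [-42.8, 224.2, 1.8] [0.0018, -0.0015, 0.0003] rows 4.6
(609, 12, 10, 65) -> [-42.9, 224.1, 77.8] [0.0018, -0.0015, 0.0003] rows 4.8
```

To row units: 224 mm / 800 = 0.28, -43 mm / 800 = -0.0538.

>>> arm_command(
  plan=[
    [[-0.0538, 0.28, 0, 0, 0, 0, 0.3], [-0.0538, 0.28, 0, 0, 0, 0, 0.3], [-0.0538, 0.28, 0, 0, 0, 0, 0.3], [-0.0538, 0.28, 0, 0, 0, 0, 0.3], [-0.0538, 0.28, 0, 0, 0, 0, 0.3], [-0.0538, 0.28, 0, 0, 0, 0, 0.3], [-0.0538, 0.28, 0, 0, 0, 0, 0.3]],
  ],
)

```text
time_s: 24.2
ee_pos: [0.6073, 0.0117, 0.0845]
eef_rot: [-3.139, 0.001, 1.134]
force: [0.4, 0.2, -0.1]
grip_width: 0.0405
grip_force: 15.0
```

```bash
python3 -c "
from h import *
go((609,12,10,65))"
```

```text
t 24.2 pos [607.3  11.7  84.5] rpy [-1.798e+02  1.000e-01  6.500e+01] w 0.0405 gf 15.0
(609, 12, 10, 65) -> [1.1, 1.7, 74.5] [-0.003, 0.0012, -0.0003] rows 1.5
```

To row units: 76.5 mm / 800 = 0.0956, 72 mm / 800 = 0.09.

>>> arm_command(
  plan=[
    [[0, 0, 0.0438, 0, 0, 0, 0.3], [0, 0, 0.0775, 0, 0, 0, 0.3], [0, 0, 0.09, 0, 0, 0, 0.3], [0, 0, 0.0956, 0, 0, 0, 0.3], [0, 0, 0.0956, 0, 0, 0, 0.3], [0, 0, 0.0956, 0, 0, 0, 0], [0, 0, 0.0956, 0, 0, 0, -0.13], [0, 0, 0.0956, 0, 0, 0, -0.13], [0, 0, 0.0956, 0, 0, 0, -0.13], [0, 0, 0.05, 0, 0, 0, -0.13], [0, 0, -0.0125, 0, 0, 0, -0.13], [0, 0, -0.075, 0, 0, 0, -0.13]],
  ],
)

```text
time_s: 25.4
ee_pos: [0.6078, 0.0118, 0.1482]
eef_rot: [-3.141, 0.0, 1.135]
force: [0.6, 0.6, 0.4]
grip_width: 0.0531
grip_force: 0.0
```

To row units: -150 mm / 800 = -0.1875, -100 mm / 800 = -0.125.

>>> arm_command(
  plan=[
    [[-0.0625, -0.0625, -0.0375, 0, 0, 0, -0.5], [-0.125, -0.125, -0.075, 0, 0, 0, -0.8], [-0.125, -0.1875, -0.075, 0, 0, 0, -0.8], [-0.125, -0.1875, -0.075, 0, 0, 0, -0.8], [-0.125, -0.1875, -0.075, 0, 0, 0, -0.8], [-0.125, -0.1875, -0.075, 0, 0, 0, -0.8]],
  ],
)

```text
time_s: 26.0
ee_pos: [0.4302, -0.0156, 0.2076]
eef_rot: [3.14, -0.001, 1.135]
force: [0.4, -0.9, -0.0]
grip_width: 0.0844
grip_force: 0.0
```

```bash
python3 -c "
from h import *
go()
p,d,i,W=white('scene',save='s7.png',zl=(.012,.16),box=(.3,.7,-.5,.5))
cv2.imwrite('pics/s7c.png',cv2.resize(p[150:320,60:500],(800,309),interpolation=cv2.INTER_CUBIC))
b=cv2.cvtColor(p,cv2.COLOR_BGR2HSV);m=cv2.inRange(b,(105,150,50),(125,255,255))>0
m&=(abs(W[...,0]-.609)<.06)&(abs(W[...,1]-.012)<.06)
P=W[m];t=P[P[:,2]>P[:,2].max()-.006];print('cap',t.mean(0),P[:,2].max())"
```

```text
t 26.0 pos [430.2 -15.6 207.6] rpy [179.9  -0.   65. ] w 0.0844 gf 0.0
1394 [459. 198.] centre 633.8 414.9 size 75.6 60.4 longaxis 42.0 ztop 138.2 med [643.6 405.9]
787 [373. 230.] centre 633.8 197.1 size 140.9 82.8 longaxis 92.1 ztop 67.3 med [639.3 185.7]
269 [295. 244.] centre 608.1 11.4 size 105.5 100.6 longaxis 154.7 ztop 19.3 med [614.6   8.4]
260 [296. 241.] centre 610.1 10.6 size 40.8 40.5 longaxis 165.9 ztop 32.4 med [614.6  10.5]
529 [190. 259.] centre 592.5 -236.1 size 132.1 129.2 longaxis 171.8 ztop 26.9 med [ 567.6 -240.1]
1055 [103. 271.] centre 589.6 -422.8 size 59.6 50.1 longaxis 114.3 ztop 119.0 med [ 599.4 -419.3]
129 [187. 255.] centre 570.2 -244.2 size 64.1 14.3 longaxis 110.3 ztop 18.8 med [ 570.5 -243.6]
87 [199. 269.] centre 614.1 -224.4 size 38.4 15.6 longaxis 113.1 ztop 18.9 med [ 615.9 -224.8]
cap [0.60902527 0.01084563 0.03073214] 0.03493592676260582
```

View pics/s7c.png

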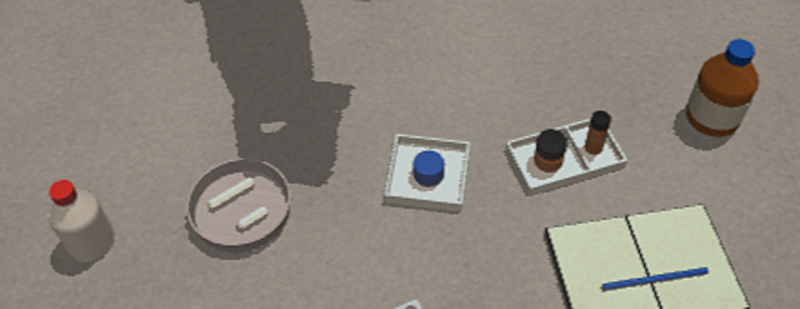

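The crop shows everything in place: both bars in the dish at (238,203), the cap in the square tray at (428,169), the jar at (549,150) and the vial at (598,133) in the correct bays. Neither bottle has moved.

```bash
python3 -c "
from station import ctrl
print(ctrl.hand_in())"
```

```text
the job is handed in; nothing more can be done
None
```

All five items are put away in the order asked and the job is handed in at about 26 s; the last camera check showed each item in its place and both bottles where they stood, though the hand-in returned no verdict.

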